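Secure the tub in its bay on the cart

ROBOT

A 6-joint arm with a two-finger parallel gripper is mounted at the origin on the work surface. World frame = base frame: x ahead of the robot, y to its left, z up, the work surface at z = 0. Lengths are in mm, angles in rad, forces in N, time in s.
With the tool pointing down it reaches from about 350 to 875 mm from the base axis. Payload 4.2 kg.
Tool frame: the origin (TCP) lies at the very end of the fingers, on their centre line; the grasp point (between the pads) lies 19 mm behind it; z points along the fingers, y is the line along which they close (so a half turn about z gives the same grasp; the last joint's range is limited). The gripper opens to 85 mm and grips with 20 to 120 N. Pads are 22 mm wide; open, the fingers measure 114 mm over their backs; the gripper's body (76 mm by 85 mm) begins 54 mm behind the grasp point. The pads swing forward as they close: fully open they stand 13 mm farther back than shut.
Start: joints at [-0.867, 0.385, 0.008, 0, -1.194, -0.259], TCP at [268.935, -564.157, 231.312] pointing down, gripper open.
Joint ranges: [-3.14, 3.14], [-1.21, 2.06], [-1.07, 1.41], [-3.16, 2.05], [-2.99, -0.16], [-3.1, 3.1]. Speed limits (rad/s): [2.79, 2.79, 3.14, 3.14, 3.14, 3.14].

INTERFACE

Orientations are given as a unit quaternion [x, y, z, w].
In Python, from bench import arm, optics gives the robot as it stands. The module is installed in compiled form; this text tells all that it offers.
- The arm moves only by the tool step_arm, never from a script. Its argument "motion" is a list of rows, each an object with "dr": the turn, a rotation vector about the tool's x, y, z in units of 8 degrees (1.0 is 8 degrees), a list of three; "slide": the shift along the tool's x, y, z in mm, a list of three; "jaw": the finger opening in mm, from 0 to 85.4. A call has exactly 8 rows; each row is the pose to reach, as a shift and turn from the pose commanded when the call began, along the tool's axes at that moment; what a row does not reach only later rows make up. A row lasts 1/8 s, in which the tool goes at most 62.5 mm and 10.7 degrees, less where a joint would pass 70% of its speed; a pose out of reach is approached as far as the arm can. A call with a gripper value outside its range is refused whole. The fingers move at their own pace and stop on an object; the grip force is fixed at half the most. Time passes only in rows, so rows that repeat a pose let the fingers close, or fill a call up. It gives the time, the measured TCP pose, the force, the opening and the grip force at its end, in the units of the state.
- arm.read_state(): the state, without advancing time (a new reading comes with each control period).
- optics.get_image(name): name is "scene" or "top" or "wrist"; returns the picture (480x640x3 uint8, blue, green, red); there is no depth.
- optics.camera_info(name): a dict with "camera_matrix" (3x3 intrinsics, pixels), "view" (4x4, takes a point from world to camera coordinates); the wrist camera has in their place "T_tool_cam" (4x4, takes a point from camera to tool coordinates, whose origin is the TCP and whose axes are the flange's). Camera axes: x right, y up, looking along -z (the intrinsics and any distortion apply to the point x, -y, -z); pixel columns grow to the right and rows downward; lengths in mm; the calibration is good to about 2 mm. A picture is of the moment at which its call begins: read the wrist's pose just before it. camera_info takes no time and is no camera call.
- arm.job_done(): hands the job in; it is judged then, once.
The state is a dict: "clock": time; "joints": joint angles; "joint_vel": joint speeds; "joint_efforts": joint torques, N m; "position": TCP position; "ee_rot": TCP orientation; "contact_force": force on the tool from outside, world axes, zero at the start; "wrist_torque": the same for the moment, N m; "gripper_width": finger opening in mm; "grasp_force": force on a finger pad.
Only numpy, scipy, OpenCV 4.12 (cv2) and the standard library are available. Lean on these libraries where they do the work, as an engineer would, in place of code of your own. Each camera call takes 0.05 s, during which the arm holds its last target. There are 200 camera calls.

TASK

Make the tub safe for wheeling the cart away: slide the yellow tub back into its bay until it stands against the bay's rear fence, then push the free end of the retaining bar round in front of it, past the spring catch, until it snaps home on its rubber buffer and stays there. Go by feel and push gently, with no more than 30 N on the tub or the bar; keep the tub upright, and leave the other things on the cart where they stand.

Things in the scene. Friction and masses are not known exactly. Their poses are not given: they have to be found in the camera images.
- bay: Fixed tub bay of aluminium sheet. Origin on the cart top, middle of the open mouth; x along the mouth towards the bar's pivot, y out of the mouth, z up. Side rails 35 mm high, inner faces at x = -100 and 100 mm, y = -148 to 0 mm, ends flared to y = 17; rear fence 60 mm high with a rubber strip whose face is at y = -138 and gives 3 mm at 5 N per mm. Pivot post at x = 125, y = 22 mm, bolt head up to z = 82.
- striker_mid (a point): Point on the bay, on the cart top at x = -118, y = 22 mm: mid slot of the dark steel striker bracket (catch housing 41 mm high, 24 mm wide, behind it towards -y a 76 mm high stop upright with a rubber buffer). The bracket itself is bolted up to 12 mm to either side of this point along the bay's y; no listed pose tells where, so it must be felt or seen.
- tub: Loose yellow plastic tub, white clip-on lid, blue clip at each end, about 0.6 kg. Origin: centre of its underside. Body 184 (x) x 126 (y) x 82 mm high; lid 192 x 134 mm, 82 to 97 mm high. Starts part way in the bay, slightly askew, 30 to 70 mm of it in front of the mouth. Against the rear fence its origin is at y = -75 mm of the bay. Slides with 2 to 6 N.
- retaining_bar: Stainless flat bar on edge, swinging level about the upright bolt at one end. Origin on the pivot axis at the bar's underside, 48 mm above the cart top; it runs along its own -x to a free end at 255 mm. Strip 6 mm thick (y), 25 mm high (48 to 73 mm above the cart top). Push on its +y face, which looks away from the bay when shut. Its lower edge meets the catch 243 mm from the pivot.
- knob (a point): Centre of the red upright cylindrical grip knob on top of the bar near its free end, 205 mm from the pivot: 20 mm diameter, 40 mm high (73 to 113 mm above the cart top); this point is 93 mm above the cart top.
- bar_hinge (a joint): Opening angle of the bar, rad: 0 when parallel to the bay's mouth, growing as the free end swings out (bay's +y). Starts at 0.7 to 1.15; stays where it is left, about 1 N of drag at the knob. Home lies between -0.055 and 0.046, depending on where the striker is bolted.
- catch_plunger (a joint): Brass ball catch, 20 mm, in the striker under the bar: how far it is pressed down, m; 0 free, 0.004 with the bar on top. Riding over it takes 6 to 10 N at the knob, in the last 17 mm of travel; then it springs up behind the bar and holds it on the buffer (reading 0.001 to 0.0018).
- buffer (a joint): How far the rubber buffer on the stop is squeezed by the bar, m: 0 when the bar is not on it, 0.0008 to 0.0016 when the catch holds the bar home; it gives up to 0.0025 at 4 N per mm and is then hard.
- tin_can: Empty open tin can, 74 mm diameter, 110 mm high; origin at the centre of its underside. Leave alone.
- spice_jar: Amber jar with red cap, 68 mm diameter, 120 mm high; origin at the centre of its underside. Leave alone.
- mug: Blue mug, 80 mm diameter, 92 mm high; origin at the centre of its underside. Leave alone.
- bowl: White bowl, 150 mm across, 60 mm high; origin at the centre of its underside. Leave alone.
- oil_bottle: Green bottle, 68 mm diameter, 240 mm high; origin at the centre of its underside. Leave alone.
- spatula: Wooden spatula standing handle down in the utensil rack, 330 mm tall; origin at the lower end of its handle. Leave alone.
- skimmer: Metal skimmer standing handle down in the utensil rack, 350 mm tall; origin at the lower end of its handle. Leave alone.
There are look-alikes about, which are no part of the job. There is more than one size of the part that bears catch_plunger; the job needs the largest.

How it is judged (in metres and radians):
On the way, in this order (a step that is already met when the one before it is completed fails the run):
1. the tub stands back against the rear fence of its bay (y of tub in the frame of bay below -0.07 m and angle between the x axis of tub and the x axis of bay, either way round below 0.06 rad and angle between tub's own z axis and vertical below 0.05 rad), for 0.2 s.
2. the bar has snapped past the spring catch and lies home on its buffer, with the tub still in place (all of step 1 and value of joint bar_hinge below 0.06 rad and value of joint catch_plunger below 0.002 m and value of joint buffer above 0.0005 m), for 0.2 s.
At the end, for the whole second after the job is handed in: Tub upright (0.05 rad), square (0.06 rad) and within 5 mm of the fence strip; bar shut (bar_hinge under 0.06 rad), the catch sprung up behind it (catch_plunger under 0.002 m) and holding it on the buffer (squeezed over 0.0005 m); bar and tub at rest (all of step 2 and velocity of joint bar_hinge between -0.02 and 0.02 rad/s and linear speed of tub below 0.01 m/s); the robot touches nothing.
It fails at once if more than 30 N pressed on the retaining bar (contact force between any of the fingers, the arm and retaining_bar above 30 N).
It fails at once if more than 30 N pressed on the tub (contact force between any of the fingers, the arm and tub above 30 N).
It fails at once if the tub tipped (angle between tub's own z axis and vertical above 0.2 rad).
It fails at once if another thing on the cart moved by more than 20 mm (distance of any of tin_can, spice_jar, mug, bowl, oil_bottle, spatula, skimmer from where it was at the start of the episode above 0.02 m).
It also fails if it takes over 51 s, if anything falls off the work surface, if the arm or the gripper's body presses on something with over 40 N, if the wrist force passes 120 N, or if a joint passes its speed limit or range.

## Working session

There is one attempt and no reset: what is moved stays moved. The work goes in short steps, Python scripts to look and compute and a tool call to move; the robot and the scene stay as the last step left them, time stands still between calls to the robot, and variables do not carry over. Pictures are saved under pics/ and viewed, at most 10 in all, crops included, and the job is handed in when it is done.

Besides the shell and the picture viewer there is one more tool, called after ">>>" as a command line: name --argument value ..., lists and objects as JSON in quotes. step_arm: Moves the arm, as the interface text tells. Its arguments: {"type":"object","properties":{"motion":{"type":"array","items":{"type":"object","properties":{"dr":{"type":"array","items":{"type":"number"}},"slide":{"type":"array","items":{"type":"number"}},"jaw":{"type":"number"}}}}},"required":["motion"]}

```bash
mkdir -p pics; cat > h.py <<'E'
import numpy as np, cv2
from bench import arm, optics
from scipy.spatial.transform import Rotation as R
def cam(n):
    c=optics.camera_info(n); return np.array(c["camera_matrix"]), c
def ray(n,uv,view=None):
    K,c=cam(n); V=np.array(view if view is not None else c["view"])
    d=c.get("distortion",c.get("dist_coeffs"))
    p=cv2.undistortPoints(np.array([[uv]],float),K,None if d is None else np.array(d))[0,0]
    dc=np.array([p[0],-p[1],-1]); Ri=V[:3,:3].T
    return -Ri@V[:3,3], Ri@dc
def onz(n,uv,z,view=None):
    o,d=ray(n,uv,view); return o+d*(z-o[2])/d[2]
def proj(n,P,view=None):
    K,c=cam(n); V=np.array(view if view is not None else c["view"]); q=V[:3,:3]@P+V[:3,3]
    q=np.array([q[0],-q[1],-q[2]]); q=K@q; return q[:2]/q[2]
def wview():
    s=arm.read_state(); T=np.eye(4); T[:3,:3]=R.from_quat(s["ee_rot"]).as_matrix(); T[:3,3]=s["position"]
    return np.linalg.inv(T@np.array(optics.camera_info("wrist")["T_tool_cam"]))
E
python3 - <<'E'
from h import *
for n in("scene","top","wrist"):
    c=optics.camera_info(n); print(n,{k:np.round(v,3).tolist() if not isinstance(v,str) else v for k,v in c.items()})
    if n!="wrist": cv2.imwrite(f"pics/{n}0.png",optics.get_image(n))
s=arm.read_state(); print({k:np.round(v,3).tolist() for k,v in s.items()})
E
```

```text
scene {'camera_matrix': [[576.555, 0.0, 318.13], [0.0, 576.555, 236.742], [0.0, 0.0, 1.0]], 'view': [[-0.071, 0.997, -0.014, 41.138], [-0.811, -0.049, 0.583, 363.259], [0.581, 0.053, 0.812, -1701.826], [0.0, 0.0, 0.0, 1.0]]}
top {'camera_matrix': [[481.41, 0.0, 318.987], [0.0, 481.41, 239.844], [0.0, 0.0, 1.0]], 'view': [[-0.013, -1.0, -0.019, 2.66], [0.998, -0.014, 0.057, -512.482], [-0.057, -0.018, 0.998, -1367.525], [0.0, 0.0, 0.0, 1.0]]}
wrist {'camera_matrix': [[361.71, 0.0, 315.009], [0.0, 361.71, 236.641], [0.0, 0.0, 1.0]], 'T_tool_cam': [[0.0, 0.949, 0.317, 81.137], [1.0, 0.0, -0.001, 0.911], [-0.001, 0.317, -0.949, -142.526], [0.0, 0.0, 0.0, 1.0]]}
{'clock': 0.1, 'joints': [-0.867, 0.385, 0.007, -0.0, -1.194, -0.259], 'joint_vel': [-0.001, -0.002, 0.003, 0.001, -0.0, 0.001], 'joint_efforts': [-0.0, -39.332, 18.893, 4.198, -0.003, -0.0], 'position': [268.685, -563.694, 230.317], 'ee_rot': [-0.22, 0.975, 0.001, -0.0], 'contact_force': [-0.461, -0.832, -0.75], 'wrist_torque': [-0.02, -0.012, -0.019], 'grasp_force': 0.0, 'gripper_width': 85.529}
```

View pics/scene0.png

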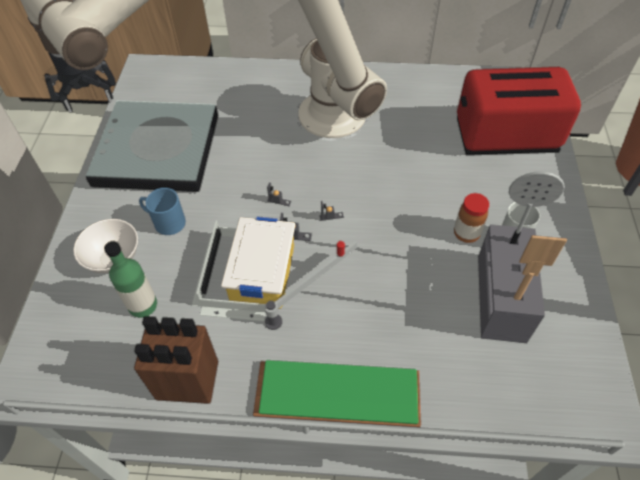

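View pics/top0.png

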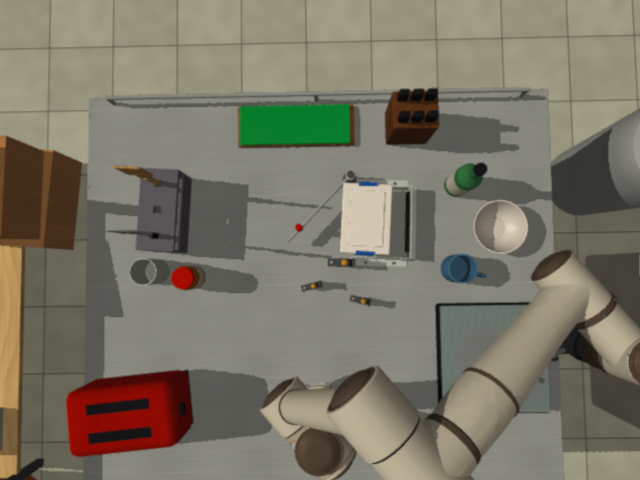

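The scene view shows the tub at (260,260), the red knob at (341,248), the pivot at (272,318) and brackets at (277,193), (330,212) and (297,230). In the top view the tub is at (366,217), the pivot at (349,176), the knob at (298,227), the rear fence near (408,225), and the largest striker at (341,263) with two smaller look-alikes.

```bash
python3 - <<'E'
from h import *
im=cv2.imread("pics/top0.png")
c=im[160:310,270:430]; cv2.imwrite("pics/topc.png",cv2.resize(c,None,fx=4,fy=4,interpolation=cv2.INTER_CUBIC))
def red(n):
    im=cv2.imread(f"pics/{n}0.png"); h=cv2.cvtColor(im,cv2.COLOR_BGR2HSV)
    m=(((h[...,0]<6)|(h[...,0]>174))&(h[...,1]>150)&(h[...,2]>80)).astype(np.uint8)
    k,l,s,cc=cv2.connectedComponentsWithStats(m)
    for i in range(1,k):
        if 20<s[i,4]<400: print(n,s[i],cc[i])
red("top");red("scene")
E
```

```text
top [295 224   7   7  38] [298.21052632 227.10526316]
top [171 267  23  22 397] [181.92191436 277.58942065]
scene [337 242   7  14  77] [340.4025974 248.       ]
```

View pics/topc.png

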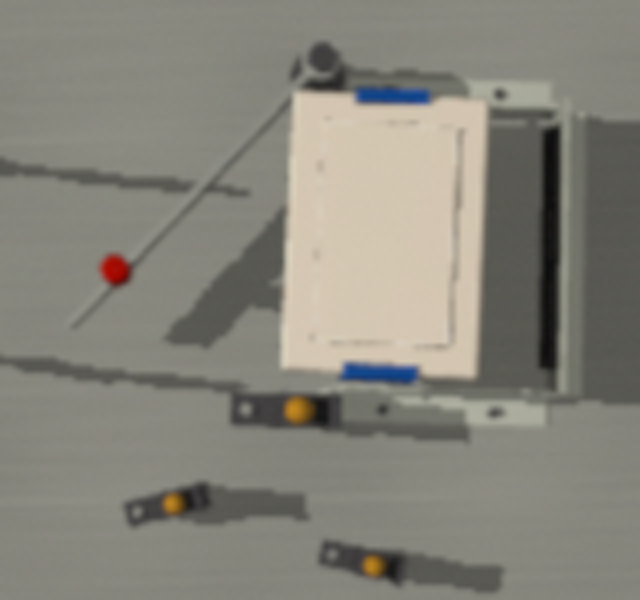

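The crop shows the bolt head at (350.5,174.3), the knob at (298.7,227.5) and the bar's free end at (288.3,241.5). The lid corners are at crop (294,92), (487,101), (476,378) and (281,368), the fence strip face at crop x≈541, and the brass ball at (344.5,262.5) in full-image pixels.

```bash
python3 - <<'E'
from h import *
f=lambda a,b:(a/4+270-.4,b/4+160-.4)
pts=dict(pivot=(322,57,82),end=(73,326,73),knob=(115,270,113),L1=(294,92,97),L2=(487,101,97),L3=(476,378,97),L4=(281,368,97),ball=(298,410,41),upr=(318,410,76),strip1=(541,130,55),strip2=(539,368,55),fenA=(572,100,60),fenB=(568,393,60))
for k,(a,b,z) in pts.items(): print(k,np.round(onz("top",f(a,b),z),1))
# two view triangulate knob
def tri(uv1,uv2):
    o1,d1=ray("top",uv1);o2,d2=ray("scene",uv2)
    A=np.c_[d1,-d2];t=np.linalg.lstsq(A,o2-o1,rcond=None)[0];p,q=o1+t[0]*d1,o2+t[1]*d2;return (p+q)/2,np.linalg.norm(p-q)
print("knob tri",tri((298.2,227.1),(340.4,245)))
S=cv2.imread("pics/scene0.png");cv2.imwrite("pics/scenec.png",cv2.resize(S[180:335,190:365],None,fx=4,fy=4,interpolation=cv2.INTER_CUBIC)[:600])
E
```

```text
pivot [689.1 -93.3  82. ]
end [506.9  80.5  73. ]
knob [541.7  48.7 113. ]
L1 [662.5 -73.2  97. ]
L2 [ 654.3 -203.7   97. ]
L3 [ 466.7 -192.3   97. ]
L4 [475.2 -61.5  97. ]
ball [447.4 -74.4  41. ]
upr [446.9 -86.9  76. ]
strip1 [ 640.4 -246.6   55. ]
strip2 [ 474.2 -241.4   55. ]
fenA [ 660.3 -267.8   60. ]
fenB [ 456.5 -260.1   60. ]
knob tri (array([542.52693913,  49.46141944, 103.72102025]), np.float64(0.4441728387321682))
```

View pics/scenec.png

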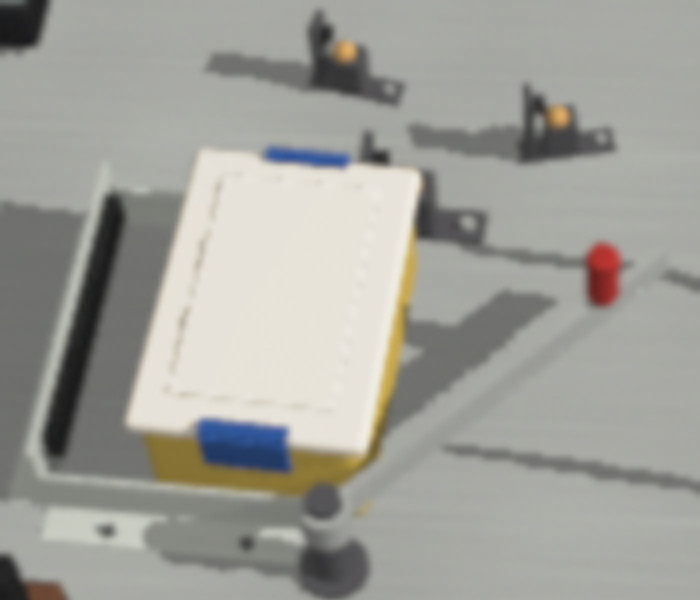

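```bash
cat >> h.py <<'E'
BX=np.array([.9994,-.035,0]);BY=np.array([.035,.9994,0]);O=np.array([563.4,-110.9,0])
def W(x,y,z): return O+x*BX+y*BY+np.array([0,0,z])
def toB(p): q=np.array(p)-O; return np.round([q@BX,q@BY,q[2]],1)
def Rt(tilt,psi=0):
    by=R.from_rotvec([0,0,psi]).apply(BY); t=np.radians(tilt); zz=np.array([0,0,1.])
    z=-np.cos(t)*zz-np.sin(t)*by; x=-np.cos(t)*by+np.sin(t)*zz
    return np.c_[x,np.cross(z,x),z]
def cmd(P,Rg,P0=None,R0=None):
    s=arm.read_state()
    if P0 is None: P0=np.array(s["position"])
    if R0 is None: R0=R.from_quat(s["ee_rot"]).as_matrix()
    print("slide",np.round(R0.T@(P-P0),1).tolist(),"dr",np.round(R.from_matrix(R0.T@Rg).as_rotvec(True)/8,2).tolist())
E
python3 -c "
from h import *
cmd(W(-10,67,200),Rt(15))
print(W(-10,67,200))"
```

```text
slide [-482.9, 346.0, 31.0] dr [1.04, 1.69, -7.77]
[555.751  -43.5902 200.    ]
```

>>> step_arm --motion '[{"slide": [-62,44,4],"dr": [0.13,0.21,-0.97],"jaw": 40},{"slide": [-120,86,8],"dr": [0.26,0.42,-1.94],"jaw": 40},{"slide": [-180,130,12],"dr": [0.39,0.63,-2.91],"jaw": 40},{"slide": [-240,173,16],"dr": [0.52,0.84,-3.88],"jaw": 40},{"slide": [-300,216,20],"dr": [0.65,1.05,-4.85],"jaw": 40},{"slide": [-362,260,24],"dr": [0.78,1.27,-5.83],"jaw": 40},{"slide": [-422,303,27],"dr": [0.91,1.48,-6.8],"jaw": 40},{"slide": [-483,346,31],"dr": [1.04,1.69,-7.77],"jaw": 40}]'

```text
clock: 1.1
position: [510.4, -124.8, 205.0]
ee_rot: [-0.691, 0.711, -0.092, -0.094]
contact_force: [0.3, -0.6, -0.4]
gripper_width: 39.8
grasp_force: 0.0
```

```bash
python3 -c "
from h import *
s=arm.read_state();print(s['clock'],toB(s['position']),s['contact_force'])
cmd(W(-10,67,200),Rt(15))
cmd(W(-10,67,35),Rt(15))"
```

```text
1.1 [-52.5 -15.7 205. ] [ 0.27406203 -0.62690385 -0.43849458]
slide [-80.9, -42.9, -16.7] dr [-0.02, -0.02, 0.04]
slide [-124.1, -42.7, 142.5] dr [-0.02, -0.02, 0.04]
```

>>> step_arm --motion '[{"slide": [-40,-21,-8],"dr": [0,0,0],"jaw": 40},{"slide": [-81,-43,-17],"dr": [0,0,0],"jaw": 40},{"slide": [-81,-43,-17],"dr": [0,0,0],"jaw": 40},{"slide": [-81,-43,-17],"dr": [0,0,0],"jaw": 40},{"slide": [-81,-43,-17],"dr": [0,0,0],"jaw": 40},{"slide": [-81,-43,-17],"dr": [0,0,0],"jaw": 40},{"slide": [-81,-43,-17],"dr": [0,0,0],"jaw": 40},{"slide": [-81,-43,-17],"dr": [0,0,0],"jaw": 40}]'

```text
clock: 2.1
position: [555.6, -46.0, 200.6]
ee_rot: [-0.689, 0.713, -0.092, -0.094]
contact_force: [-0.2, -0.1, 0.2]
gripper_width: 39.9
grasp_force: 0.0
```

```bash
python3 -c "
from h import *
s=arm.read_state();print(s['clock'],toB(s['position']),s['contact_force'])
cmd(W(-10,67,200),Rt(15))
cmd(W(-10,67,35),Rt(15))
V=wview();np.save('V1.npy',V);cv2.imwrite('pics/w1.png',optics.get_image('wrist'))"
```

```text
2.1 [-10.1  64.5 200.6] [-0.15391998 -0.05779641  0.17314704]
slide [-2.5, -0.1, -0.1] dr [-0.01, -0.01, -0.0]
slide [-45.5, 0.2, 159.2] dr [-0.01, -0.01, -0.0]
```

View pics/w1.png

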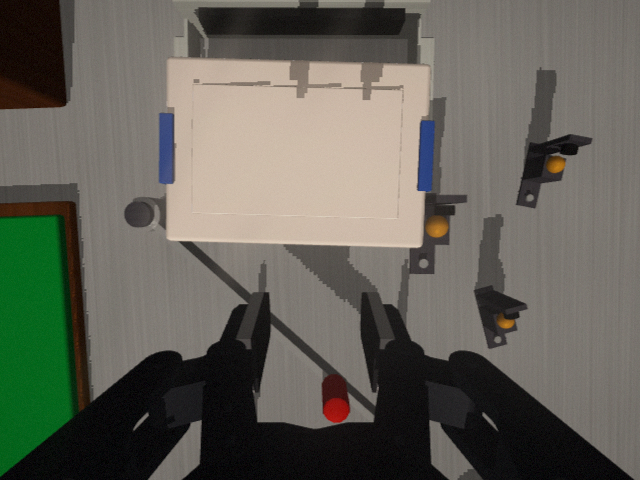

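The wrist view shows the lid front corners at (168,240) and (424,247), the bolt head at (140,213), the ball at (437,227), the knob top at (336,407) and the fence strip at (300,20).

```bash
python3 -c "
from h import *
V=np.load('V1.npy')
for k,u,v,z in [('L4',424,247,97),('L1',168,240,97),('L2',168,58,97),('L3',431,66,97),('bolt',140,213,82),('ball',437,227,43),('uprTopFront',450,203,76),('knobtop',336,409,113),('fence',310,4,60),('fenL',185,3,60),('fenR',425,4,60)]:
  p=onz('wrist',(u,v),z,V);print(k,np.round(p[:2],1),toB(p))
"
```

```text
L4 [475.6 -60.5] [-89.6  47.3  97. ]
L1 [661.5 -72. ] [96.7 42.3 97. ]
L2 [ 653.9 -200.7] [ 93.6 -86.5  97. ]
L3 [ 468.5 -188.7] [-92.1 -81.   97. ]
bolt [687.9 -92.7] [123.8  22.6  82. ]
ball [447.8 -72.3] [-116.9   34.5   43. ]
uprTopFront [448.5 -92.2] [-115.5   14.7   76. ]
knobtop [544.  50.] [-25.1 160.1 113. ]
fence [ 552.2 -254.7] [  -6.1 -144.1   60. ]
fenL [ 652. -259.] [  93.7 -144.9   60. ]
fenR [ 460.5 -251.5] [ -97.9 -144.1   60. ]
```

>>> step_arm --motion '[{"slide": [-12,0,40],"dr": [0,0,0],"jaw": 40},{"slide": [-23,0,80],"dr": [0,0,0],"jaw": 40},{"slide": [-34,0,120],"dr": [0,0,0],"jaw": 40},{"slide": [-45,0,158],"dr": [0,0,0],"jaw": 40},{"slide": [-42,0,160],"dr": [0,0,0],"jaw": 40},{"slide": [-38,0,161],"dr": [0,0,0],"jaw": 40},{"slide": [-38,0,161],"dr": [0,0,0],"jaw": 40},{"slide": [-38,0,161],"dr": [0,0,0],"jaw": 40}]'

```text
clock: 3.15
position: [556.7, -50.8, 36.5]
ee_rot: [-0.689, 0.713, -0.093, -0.093]
contact_force: [-0.2, 0.4, -0.2]
gripper_width: 39.8
grasp_force: 0.0
```

```bash
python3 -c "
from h import *
s=arm.read_state();print(s['clock'],toB(s['position']),s['contact_force'])
for y in(54,10,4,2,0,-2):
  print(y);cmd(W(-10,y,35),Rt(15))"
```

```text
3.15 [-8.8 59.8 36.5] [-0.21632033  0.40831365 -0.20524142]
54
slide [5.2, 1.2, 3.0] dr [-0.03, -0.01, -0.0]
10
slide [47.7, 1.2, 14.4] dr [-0.03, -0.01, -0.0]
4
slide [53.5, 1.2, 16.0] dr [-0.03, -0.01, -0.0]
2
slide [55.4, 1.2, 16.5] dr [-0.03, -0.01, -0.0]
0
slide [57.4, 1.2, 17.0] dr [-0.03, -0.01, -0.0]
-2
slide [59.3, 1.2, 17.5] dr [-0.03, -0.01, -0.0]
```

>>> step_arm --motion '[{"slide": [4,1,2],"dr": [0,0,0],"jaw": 40},{"slide": [8,1,3],"dr": [0,0,0],"jaw": 40},{"slide": [14,1,5],"dr": [0,0,0],"jaw": 40},{"slide": [20,1,7],"dr": [0,0,0],"jaw": 40},{"slide": [26,1,8.5],"dr": [0,0,0],"jaw": 40},{"slide": [32,1,10],"dr": [0,0,0],"jaw": 40},{"slide": [38,1,11.5],"dr": [0,0,0],"jaw": 40},{"slide": [44,1,13],"dr": [0,0,0],"jaw": 40}]'

```text
clock: 4.15
position: [553.7, -96.9, 34.2]
ee_rot: [-0.689, 0.713, -0.092, -0.093]
contact_force: [0.5, 5.3, 1.8]
gripper_width: 40.1
grasp_force: 2.4
```

```bash
cat > st.py <<'E'
from h import *
s=arm.read_state();F=np.array(s['contact_force']);print(round(s['clock'],2),toB(s['position']),'F bay',np.round([F@BX,F@BY,F[2]],1),np.round(s['wrist_torque'],2))
E
python3 st.py
```

```text
4.15 [-10.2  13.7  34.2] F bay [0.3 5.4 1.8] [ 1.79 -0.19  0.11]
```

>>> step_arm --motion '[{"slide": [2,0,0.5],"dr": [0,0,0],"jaw": 40},{"slide": [4,0,1],"dr": [0,0,0],"jaw": 40},{"slide": [6,0,1.5],"dr": [0,0,0],"jaw": 40},{"slide": [7,0,1.8],"dr": [0,0,0],"jaw": 40},{"slide": [8,0,2],"dr": [0,0,0],"jaw": 40},{"slide": [9,0,2.2],"dr": [0,0,0],"jaw": 40},{"slide": [10,0,2.5],"dr": [0,0,0],"jaw": 40},{"slide": [11,0,2.8],"dr": [0,0,0],"jaw": 40}]'

```text
clock: 5.15
position: [552.8, -108.2, 34.2]
ee_rot: [-0.689, 0.713, -0.092, -0.094]
contact_force: [0.0, 4.9, 1.0]
gripper_width: 40.0
grasp_force: 2.5
```

```bash
python3 st.py
```

```text
5.15 [-10.7   2.3  34.2] F bay [-0.2  4.9  1. ] [ 1.77 -0.16  0.08]
```

>>> step_arm --motion '[{"slide": [0.5,0,0.1],"dr": [0,0,0],"jaw": 40},{"slide": [1,0,0.3],"dr": [0,0,0],"jaw": 40},{"slide": [1.5,0,0.4],"dr": [0,0,0],"jaw": 40},{"slide": [2,0,0.5],"dr": [0,0,0],"jaw": 40},{"slide": [2.5,0,0.7],"dr": [0,0,0],"jaw": 40},{"slide": [3,0,0.8],"dr": [0,0,0],"jaw": 40},{"slide": [3.5,0,0.9],"dr": [0,0,0],"jaw": 40},{"slide": [4,0,1],"dr": [0,0,0],"jaw": 40}]'

```text
clock: 6.15
position: [552.7, -112.3, 34.2]
ee_rot: [-0.689, 0.713, -0.092, -0.094]
contact_force: [-0.3, 5.8, 0.5]
gripper_width: 40.2
grasp_force: 2.7
```

```bash
python3 st.py
```

```text
6.15 [-10.7  -1.8  34.2] F bay [-0.5  5.8  0.5] [ 1.94 -0.11  0.1 ]
```

Not yet at the strip; carry on in small steps.

>>> step_arm --motion '[{"slide": [0.4,0,0.1],"dr": [0,0,0],"jaw": 40},{"slide": [0.8,0,0.2],"dr": [0,0,0],"jaw": 40},{"slide": [1.2,0,0.3],"dr": [0,0,0],"jaw": 40},{"slide": [1.6,0,0.4],"dr": [0,0,0],"jaw": 40},{"slide": [2,0,0.5],"dr": [0,0,0],"jaw": 40},{"slide": [2.3,0,0.6],"dr": [0,0,0],"jaw": 40},{"slide": [2.6,0,0.7],"dr": [0,0,0],"jaw": 40},{"slide": [3,0,0.8],"dr": [0,0,0],"jaw": 40}]'

```text
clock: 7.15
position: [553.6, -114.2, 34.2]
ee_rot: [-0.689, 0.713, -0.092, -0.092]
contact_force: [0.6, 9.2, 1.0]
gripper_width: 40.2
grasp_force: 5.0
```

```bash
python3 st.py
```

```text
7.15 [-9.6 -3.7 34.2] F bay [0.3 9.3 1. ] [ 3.27 -0.15 -0.04]
```

>>> step_arm --motion '[{"slide": [0.3,0,0.1],"dr": [0,0,0],"jaw": 40},{"slide": [0.6,0,0.2],"dr": [0,0,0],"jaw": 40},{"slide": [0.9,0,0.2],"dr": [0,0,0],"jaw": 40},{"slide": [1.2,0,0.3],"dr": [0,0,0],"jaw": 40},{"slide": [1.5,0,0.4],"dr": [0,0,0],"jaw": 40},{"slide": [1.8,0,0.5],"dr": [0,0,0],"jaw": 40},{"slide": [2,0,0.5],"dr": [0,0,0],"jaw": 40},{"slide": [2,0,0.5],"dr": [0,0,0],"jaw": 40}]'

```text
clock: 8.15
position: [553.8, -115.3, 34.2]
ee_rot: [-0.689, 0.713, -0.092, -0.092]
contact_force: [-0.6, 14.9, 2.3]
gripper_width: 40.0
grasp_force: 7.4
```

```bash
python3 st.py
```

```text
8.15 [-9.5 -4.7 34.2] F bay [-1.1 14.9  2.3] [ 4.52  0.23 -0.24]
```

>>> step_arm --motion '[{"slide": [-10,0,-3],"dr": [0,0,0],"jaw": 40},{"slide": [-30,0,-8],"dr": [0,0,0],"jaw": 40},{"slide": [-53,0,-14],"dr": [0,0,0],"jaw": 40},{"slide": [-53,0,-20],"dr": [0,0,0],"jaw": 40},{"slide": [-40,0,-70],"dr": [0,0,0],"jaw": 20},{"slide": [-28,0,-115],"dr": [0,0,0],"jaw": 0},{"slide": [-15,0,-160],"dr": [0,0,0],"jaw": 0},{"slide": [-10,0,-174],"dr": [0,0,0],"jaw": 0}]'

```text
clock: 9.15
position: [554.6, -63.3, 202.9]
ee_rot: [-0.688, 0.714, -0.093, -0.092]
contact_force: [-0.9, -0.3, -0.2]
gripper_width: 0.1
grasp_force: 0.0
```

```bash
python3 st.py; python3 -c "
from h import *
V=wview();np.save('V2.npy',V);cv2.imwrite('pics/w2.png',optics.get_image('wrist'))
h=.74;r=170;d=39
p=lambda z:W(125-r*np.cos(h)+d*np.sin(h),22+r*np.sin(h)+d*np.cos(h),z)
cmd(p(190),Rt(0,-h))"
```

```text
9.15 [-10.5  47.3 202.9] F bay [-0.9 -0.3 -0.2] [ 0.48 -0.02  0.04]
slide [-117.7, -35.9, -17.7] dr [-0.74, -1.78, 5.26]
```

View pics/w2.png

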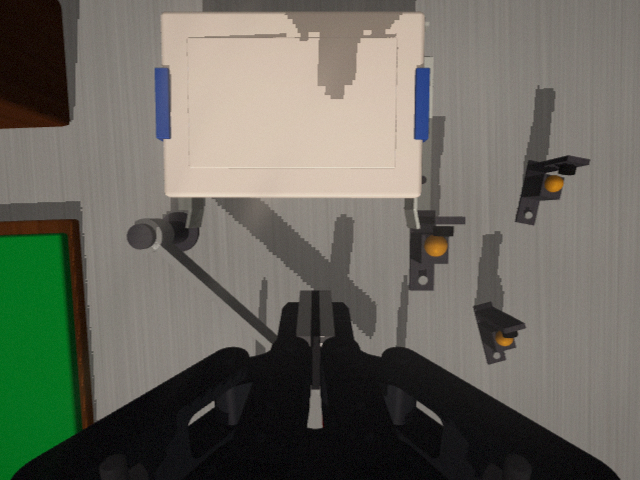

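The view shows the tub's front lid edge level at rows 197–198, from column 165 to 422, so the tub is square. The striker ball is at (436,246).

```bash
cat >> h.py <<'E'
def bp(h,d,z,r=205): return W(125-r*np.cos(h)+d*np.sin(h),22+r*np.sin(h)+d*np.cos(h),z)
E
python3 -c "
from h import *
V=np.load('V2.npy')
for k,u,v,z in [('La',165,197,97),('Lb',422,198,97),('Lc',163,13,97),('Ld',424,13,97),('bolt',140,236,82),('ball',436,246,43),('uprR',464,217,76),('uprR2',464,224,76)]:
  print(k,toB(onz('wrist',(u,v),z,V)))
cmd(bp(.74,46,180),Rt(0,-.74)); print(toB(bp(.74,46,180)))"
```

```text
La [99.1 -6.3 97. ]
Lb [-88.1  -5.4  97. ]
Lc [  97.2 -135.9   97. ]
Ld [ -87.3 -135.3   97. ]
bolt [125.7  23.1  82. ]
ball [-116.8   34.3   43. ]
uprR [-127.5    8.6   76. ]
uprR2 [-127.6   14.1   76. ]
slide [-148.0, -14.7, -15.6] dr [-0.74, -1.78, 5.26]
[  4.6 194.2 180. ]
```

>>> step_arm --motion '[{"slide": [-20,-2,-2],"dr": [-0.1,-0.25,0.75],"jaw": 0},{"slide": [-40,-4,-4],"dr": [-0.2,-0.5,1.5],"jaw": 0},{"slide": [-62,-6,-6],"dr": [-0.3,-0.75,2.25],"jaw": 0},{"slide": [-85,-8,-8],"dr": [-0.42,-1.0,3.0],"jaw": 0},{"slide": [-108,-10,-11],"dr": [-0.53,-1.25,3.75],"jaw": 0},{"slide": [-130,-13,-14],"dr": [-0.63,-1.5,4.5],"jaw": 0},{"slide": [-148,-15,-16],"dr": [-0.74,-1.78,5.26],"jaw": 0},{"slide": [-148,-15,-16],"dr": [-0.74,-1.78,5.26],"jaw": 0}]'

```text
clock: 10.2
position: [573.0, 83.4, 174.8]
ee_rot: [-0.388, 0.922, 0.001, -0.005]
contact_force: [0.0, -0.4, -0.1]
gripper_width: 0.1
grasp_force: 0.0
```

```bash
python3 st.py; python3 -c "
from h import *
cmd(bp(.74,46,180),Rt(0,-.74));cmd(bp(.74,40,80),Rt(0,-.74))
R0=Rt(0,-.74);P0=bp(.74,40,80)
for h in np.linspace(.74,.1,17): print(round(h,2),end=' ');cmd(bp(h,21,80),Rt(0,-h),P0,R0)
V=wview();im=optics.get_image('wrist');hh=cv2.cvtColor(im,cv2.COLOR_BGR2HSV)
m=(((hh[...,0]<6)|(hh[...,0]>174))&(hh[...,1]>150)&(hh[...,2]>60)).astype(np.uint8)
k,l,s,cc=cv2.connectedComponentsWithStats(m)
for i in range(1,k):
  if s[i,4]>60: print(s[i],toB(onz('wrist',cc[i],100,V)))
"
```

```text
10.2 [  2.8 194.5 174.8] F bay [ 0.  -0.3 -0.1] [-0.03  0.   -0.  ]
slide [-1.0, -1.5, -5.3] dr [0.04, -0.06, 0.01]
slide [4.3, -2.0, 94.8] dr [0.04, -0.06, 0.01]
0.74 slide [19.0, -0.0, 0.0] dr [0.0, 0.0, -0.0]
0.7 slide [27.2, 0.7, 0.0] dr [0.0, 0.0, -0.29]
0.66 slide [35.5, 1.0, 0.0] dr [0.0, 0.0, -0.57]
0.62 slide [43.7, 1.0, 0.0] dr [0.0, 0.0, -0.86]
0.58 slide [51.9, 0.7, 0.0] dr [0.0, 0.0, -1.15]
0.54 slide [60.1, 0.1, 0.0] dr [0.0, 0.0, -1.43]
0.5 slide [68.3, -0.9, 0.0] dr [0.0, 0.0, -1.72]
0.46 slide [76.5, -2.2, 0.0] dr [0.0, 0.0, -2.01]
0.42 slide [84.6, -3.8, 0.0] dr [0.0, 0.0, -2.29]
0.38 slide [92.6, -5.7, 0.0] dr [0.0, 0.0, -2.58]
0.34 slide [100.5, -8.0, 0.0] dr [0.0, 0.0, -2.86]
0.3 slide [108.3, -10.6, 0.0] dr [0.0, 0.0, -3.15]
0.26 slide [116.0, -13.5, 0.0] dr [0.0, 0.0, -3.44]
0.22 slide [123.6, -16.7, 0.0] dr [0.0, 0.0, -3.72]
0.18 slide [131.1, -20.2, 0.0] dr [0.0, 0.0, -4.01]
0.14 slide [138.4, -23.9, 0.0] dr [0.0, 0.0, -4.3]
0.1 slide [145.6, -28.0, 0.0] dr [0.0, 0.0, -4.58]
[293 162  34  40 980] [-25.  161.4 100. ]
```

>>> step_arm --motion '[{"slide": [1,-1,20],"dr": [0.02,-0.03,0],"jaw": 0},{"slide": [2,-1,45],"dr": [0.04,-0.06,0],"jaw": 0},{"slide": [3,-2,70],"dr": [0.04,-0.06,0],"jaw": 0},{"slide": [4,-2,90],"dr": [0.04,-0.06,0],"jaw": 0},{"slide": [4,-2,95],"dr": [0.04,-0.06,0],"jaw": 0},{"slide": [7,-2,95],"dr": [0.04,-0.06,0],"jaw": 0},{"slide": [10,-2,95],"dr": [0.04,-0.06,0],"jaw": 0},{"slide": [10,-2,95],"dr": [0.04,-0.06,0],"jaw": 0}]'

```text
clock: 11.25
position: [568.4, 75.3, 82.5]
ee_rot: [-0.388, 0.922, -0.0, 0.003]
contact_force: [-0.7, -0.3, 1.0]
gripper_width: 0.0
grasp_force: 0.0
```

```bash
python3 st.py; python3 -c "
from h import *
for h in np.linspace(.74,.1,17): print(round(h,2),end=' ');cmd(bp(h,21,80),Rt(0,-h))
"
```

```text
11.25 [ -1.5 186.3  82.5] F bay [-0.6 -0.4  1. ] [ 0.02  0.03 -0.01]
0.74 slide [15.0, 0.8, 2.4] dr [-0.02, 0.04, 0.01]
0.7 slide [23.2, 1.5, 2.4] dr [-0.02, 0.04, -0.28]
0.66 slide [31.5, 1.9, 2.3] dr [-0.02, 0.04, -0.57]
0.62 slide [39.7, 1.9, 2.3] dr [-0.02, 0.04, -0.85]
0.58 slide [47.9, 1.6, 2.2] dr [-0.02, 0.04, -1.14]
0.54 slide [56.2, 1.0, 2.2] dr [-0.03, 0.04, -1.42]
0.5 slide [64.3, -0.0, 2.1] dr [-0.03, 0.04, -1.71]
0.46 slide [72.5, -1.3, 2.1] dr [-0.03, 0.04, -2.0]
0.42 slide [80.6, -2.9, 2.0] dr [-0.03, 0.04, -2.28]
0.38 slide [88.6, -4.8, 2.0] dr [-0.03, 0.04, -2.57]
0.34 slide [96.5, -7.1, 2.0] dr [-0.03, 0.04, -2.86]
0.3 slide [104.3, -9.7, 1.9] dr [-0.03, 0.04, -3.14]
0.26 slide [112.1, -12.5, 1.9] dr [-0.03, 0.04, -3.43]
0.22 slide [119.7, -15.7, 1.8] dr [-0.03, 0.04, -3.72]
0.18 slide [127.1, -19.2, 1.8] dr [-0.03, 0.04, -4.0]
0.14 slide [134.5, -23.0, 1.8] dr [-0.03, 0.04, -4.29]
0.1 slide [141.6, -27.1, 1.7] dr [-0.03, 0.03, -4.58]
```

>>> step_arm --motion '[{"slide": [8,1,1],"dr": [0,0,0],"jaw": 0},{"slide": [15,1,2],"dr": [0,0,0],"jaw": 0},{"slide": [23,1.5,2],"dr": [0,0,-0.28],"jaw": 0},{"slide": [31.5,2,2],"dr": [0,0,-0.57],"jaw": 0},{"slide": [39.7,2,2],"dr": [0,0,-0.85],"jaw": 0},{"slide": [48,1.6,2],"dr": [0,0,-1.14],"jaw": 0},{"slide": [56,1,2],"dr": [0,0,-1.42],"jaw": 0},{"slide": [64,0,2],"dr": [0,0,-1.71],"jaw": 0}]'

```text
clock: 12.25
position: [523.5, 29.5, 79.6]
ee_rot: [-0.496, 0.869, -0.001, 0.003]
contact_force: [0.3, 0.0, -0.8]
gripper_width: -0.1
grasp_force: 0.5
```

```bash
python3 st.py; python3 -c "
from h import *
for h in np.linspace(.5,.0,26): print(round(h,2),end=' ');cmd(bp(h,21,80),Rt(0,-h))
"
```

```text
12.25 [-44.8 138.9  79.6] F bay [ 0.3  0.  -0.8] [ 0.13 -0.16 -0.02]
0.5 slide [0.2, -0.1, -0.4] dr [-0.03, 0.04, 0.01]
0.48 slide [4.3, 0.3, -0.4] dr [-0.03, 0.04, -0.13]
0.46 slide [8.4, 0.6, -0.5] dr [-0.03, 0.03, -0.28]
0.44 slide [12.5, 0.9, -0.5] dr [-0.03, 0.03, -0.42]
0.42 slide [16.6, 1.0, -0.5] dr [-0.03, 0.03, -0.56]
0.4 slide [20.7, 1.0, -0.5] dr [-0.03, 0.03, -0.71]
0.38 slide [24.8, 1.0, -0.6] dr [-0.03, 0.03, -0.85]
0.36 slide [29.0, 0.9, -0.6] dr [-0.03, 0.03, -0.99]
0.34 slide [33.1, 0.7, -0.6] dr [-0.03, 0.03, -1.14]
0.32 slide [37.2, 0.4, -0.6] dr [-0.03, 0.03, -1.28]
0.3 slide [41.3, 0.1, -0.6] dr [-0.03, 0.03, -1.42]
0.28 slide [45.4, -0.3, -0.6] dr [-0.03, 0.03, -1.57]
0.26 slide [49.5, -0.9, -0.7] dr [-0.03, 0.03, -1.71]
0.24 slide [53.6, -1.5, -0.7] dr [-0.03, 0.03, -1.85]
0.22 slide [57.6, -2.2, -0.7] dr [-0.04, 0.03, -2.0]
0.2 slide [61.7, -2.9, -0.7] dr [-0.04, 0.03, -2.14]
0.18 slide [65.7, -3.8, -0.7] dr [-0.04, 0.03, -2.28]
0.16 slide [69.7, -4.7, -0.7] dr [-0.04, 0.03, -2.43]
0.14 slide [73.7, -5.7, -0.8] dr [-0.04, 0.03, -2.57]
0.12 slide [77.7, -6.8, -0.8] dr [-0.04, 0.03, -2.71]
0.1 slide [81.6, -7.9, -0.8] dr [-0.04, 0.03, -2.85]
0.08 slide [85.6, -9.2, -0.8] dr [-0.04, 0.03, -3.0]
0.06 slide [89.5, -10.5, -0.8] dr [-0.04, 0.03, -3.14]
0.04 slide [93.4, -11.9, -0.8] dr [-0.04, 0.03, -3.28]
0.02 slide [97.2, -13.4, -0.8] dr [-0.04, 0.03, -3.43]
0.0 slide [101.0, -14.9, -0.9] dr [-0.04, 0.03, -3.57]
```

>>> step_arm --motion '[{"slide": [8.4,0.6,0],"dr": [0,0,-0.28],"jaw": 0},{"slide": [16.6,1,0],"dr": [0,0,-0.56],"jaw": 0},{"slide": [25,1,-0.5],"dr": [0,0,-0.85],"jaw": 0},{"slide": [33,0.7,-0.5],"dr": [0,0,-1.14],"jaw": 0},{"slide": [41,0,-0.5],"dr": [0,0,-1.42],"jaw": 0},{"slide": [49.5,-1,-0.5],"dr": [0,0,-1.71],"jaw": 0},{"slide": [57.6,-2,-0.5],"dr": [0,0,-2.0],"jaw": 0},{"slide": [64,-3.5,-0.5],"dr": [0,0,-2.22],"jaw": 0}]'

```text
clock: 13.25
position: [493.6, -27.5, 79.8]
ee_rot: [-0.624, 0.782, -0.001, 0.003]
contact_force: [-0.5, 0.9, 1.1]
gripper_width: -0.0
grasp_force: 0.5
```

```bash
python3 st.py; python3 -c "
from h import *
V=wview();cv2.imwrite('pics/w3.png',optics.get_image('wrist'))
for h in np.linspace(.18,-.06,13): print(round(h,2),end=' ');cmd(bp(h,21,80),Rt(0,-h))
"
```

```text
13.25 [-72.6  80.9  79.8] F bay [-0.5  0.8  1.1] [ 0.22  0.02 -0.03]
0.18 slide [1.0, -0.4, -0.3] dr [-0.03, 0.02, -0.07]
0.16 slide [5.1, -0.0, -0.3] dr [-0.03, 0.02, -0.21]
0.14 slide [9.2, 0.2, -0.3] dr [-0.03, 0.02, -0.35]
0.12 slide [13.3, 0.4, -0.3] dr [-0.03, 0.02, -0.5]
0.1 slide [17.4, 0.5, -0.3] dr [-0.03, 0.02, -0.64]
0.08 slide [21.5, 0.5, -0.4] dr [-0.03, 0.02, -0.78]
0.06 slide [25.7, 0.4, -0.4] dr [-0.03, 0.02, -0.93]
0.04 slide [29.8, 0.3, -0.4] dr [-0.03, 0.02, -1.07]
0.02 slide [33.9, 0.1, -0.4] dr [-0.03, 0.02, -1.21]
0.0 slide [38.0, -0.3, -0.4] dr [-0.03, 0.02, -1.35]
-0.02 slide [42.1, -0.7, -0.4] dr [-0.03, 0.02, -1.5]
-0.04 slide [46.2, -1.1, -0.4] dr [-0.03, 0.02, -1.64]
-0.06 slide [50.3, -1.7, -0.4] dr [-0.03, 0.02, -1.78]
```

View pics/w3.png

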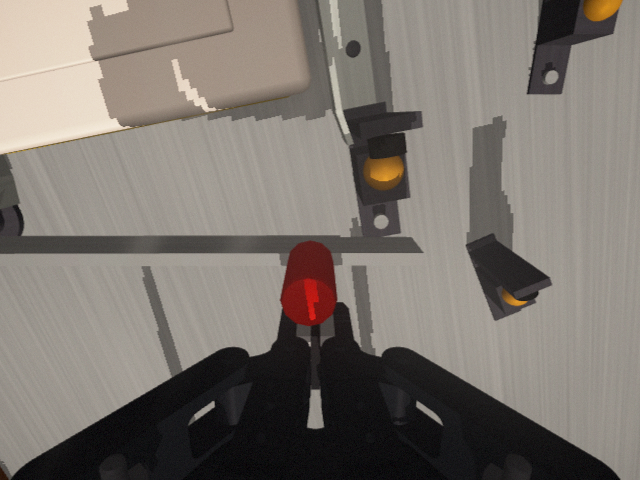

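The finger is centred on the knob at (310,300). The bar at row 245 is heading for the ball at (383,172), with the buffer and stop behind it.

>>> step_arm --motion '[{"slide": [3,0,0],"dr": [0,0,-0.14],"jaw": 0},{"slide": [6,0,0],"dr": [0,0,-0.25],"jaw": 0},{"slide": [9,0.2,0],"dr": [0,0,-0.35],"jaw": 0},{"slide": [11,0.3,0],"dr": [0,0,-0.42],"jaw": 0},{"slide": [13,0.4,0],"dr": [0,0,-0.5],"jaw": 0},{"slide": [15,0.5,0],"dr": [0,0,-0.56],"jaw": 0},{"slide": [17,0.5,0],"dr": [0,0,-0.63],"jaw": 0},{"slide": [19,0.5,0],"dr": [0,0,-0.7],"jaw": 0}]'

```text
clock: 14.3
position: [489.0, -45.7, 79.5]
ee_rot: [-0.661, 0.75, -0.001, 0.002]
contact_force: [-0.3, 1.0, 0.5]
gripper_width: -0.4
grasp_force: 0.5
```

```bash
python3 st.py
```

```text
14.3 [-76.6  62.5  79.5] F bay [-0.4  1.   0.5] [0.23 0.09 0.  ]
```

>>> step_arm --motion '[{"slide": [1,0,0],"dr": [0,0,-0.03],"jaw": 0},{"slide": [2,0,0],"dr": [0,0,-0.07],"jaw": 0},{"slide": [3,0,0],"dr": [0,0,-0.1],"jaw": 0},{"slide": [4,0,0],"dr": [0,0,-0.14],"jaw": 0},{"slide": [5,0,0],"dr": [0,0,-0.17],"jaw": 0},{"slide": [6,0,0],"dr": [0,0,-0.21],"jaw": 0},{"slide": [7,0,0],"dr": [0,0,-0.24],"jaw": 0},{"slide": [8,0,0],"dr": [0,0,-0.28],"jaw": 0}]'

```text
clock: 15.3
position: [487.9, -52.4, 79.6]
ee_rot: [-0.675, 0.738, -0.0, 0.003]
contact_force: [-2.0, 7.8, 1.5]
gripper_width: 0.3
grasp_force: 3.7
```

```bash
python3 st.py
```

```text
15.3 [-77.5  55.9  79.6] F bay [-2.3  7.7  1.5] [2.07 0.71 0.02]
```

>>> step_arm --motion '[{"slide": [0.5,0,0],"dr": [0,0,-0.02],"jaw": 0},{"slide": [1,0,0],"dr": [0,0,-0.03],"jaw": 0},{"slide": [1.5,0,0],"dr": [0,0,-0.05],"jaw": 0},{"slide": [2,0,0],"dr": [0,0,-0.07],"jaw": 0},{"slide": [2.5,0,0],"dr": [0,0,-0.08],"jaw": 0},{"slide": [3,0,0],"dr": [0,0,-0.1],"jaw": 0},{"slide": [3.5,0,0],"dr": [0,0,-0.12],"jaw": 0},{"slide": [4,0,0],"dr": [0,0,-0.14],"jaw": 0}]'

```text
clock: 16.3
position: [487.7, -57.7, 79.4]
ee_rot: [-0.682, 0.731, -0.001, 0.002]
contact_force: [-1.1, 2.4, -0.5]
gripper_width: 0.1
grasp_force: 1.1
```

```bash
python3 st.py
```

```text
16.3 [-77.5  50.5  79.4] F bay [-1.2  2.3 -0.5] [ 0.6   0.33 -0.05]
```

>>> step_arm --motion '[{"slide": [0.5,0,0],"dr": [0,0,-0.02],"jaw": 0},{"slide": [1,0,0],"dr": [0,0,-0.03],"jaw": 0},{"slide": [1.5,0,0],"dr": [0,0,-0.05],"jaw": 0},{"slide": [2,0,0],"dr": [0,0,-0.07],"jaw": 0},{"slide": [2.5,0,0],"dr": [0,0,-0.08],"jaw": 0},{"slide": [3,0,0],"dr": [0,0,-0.1],"jaw": 0},{"slide": [3.5,0,0],"dr": [0,0,-0.12],"jaw": 0},{"slide": [4,0,0],"dr": [0,0,-0.14],"jaw": 0}]'

```text
clock: 17.3
position: [487.5, -61.6, 79.5]
ee_rot: [-0.69, 0.724, -0.001, 0.002]
contact_force: [-0.5, 0.2, -0.5]
gripper_width: 0.4
grasp_force: 0.0
```

```bash
python3 st.py
```

```text
17.3 [-77.6  46.6  79.5] F bay [-0.5  0.2 -0.5] [-0.01  0.02  0.05]
```

>>> step_arm --motion '[{"slide": [0.6,0,0],"dr": [0,0,-0.02],"jaw": 0},{"slide": [1.2,0,0],"dr": [0,0,-0.04],"jaw": 0},{"slide": [1.8,0,0],"dr": [0,0,-0.06],"jaw": 0},{"slide": [2.4,0,0],"dr": [0,0,-0.08],"jaw": 0},{"slide": [3,0,0],"dr": [0,0,-0.1],"jaw": 0},{"slide": [3.4,0,0],"dr": [0,0,-0.11],"jaw": 0},{"slide": [3.8,0,0],"dr": [0,0,-0.12],"jaw": 0},{"slide": [4.2,0,0],"dr": [0,0,-0.14],"jaw": 0}]'

```text
clock: 18.3
position: [487.2, -64.3, 79.5]
ee_rot: [-0.696, 0.718, -0.001, 0.003]
contact_force: [-2.0, 10.5, 1.3]
gripper_width: 0.4
grasp_force: 5.2
```

```bash
python3 st.py
```

```text
18.3 [-77.8  43.9  79.5] F bay [-2.4 10.5  1.3] [2.89 0.55 0.  ]
```

The force dropped to zero and then rose to 10 N, so the bar is past the catch and on the buffer. I'll back off and look.

>>> step_arm --motion '[{"slide": [-3,0,0],"dr": [0,0,0],"jaw": 0},{"slide": [-10,0,0],"dr": [0,0,0],"jaw": 0},{"slide": [-25,0,0],"dr": [0,0,0],"jaw": 0},{"slide": [-45,0,0],"dr": [0,0,0],"jaw": 0},{"slide": [-60,0,-20],"dr": [0,0,0],"jaw": 0},{"slide": [-70,0,-60],"dr": [0,0,0],"jaw": 0},{"slide": [-70,0,-100],"dr": [0,0,0],"jaw": 0},{"slide": [-70,0,-100],"dr": [0,0,0],"jaw": 0}]'

```text
clock: 19.3
position: [490.9, 5.4, 183.0]
ee_rot: [-0.697, 0.717, -0.003, 0.006]
contact_force: [-0.2, -0.4, -0.4]
gripper_width: 0.2
grasp_force: 0.0
```

```bash
python3 st.py; python3 -c "
from h import *
V=wview();np.save('V4.npy',V);cv2.imwrite('pics/w4.png',optics.get_image('wrist'))"
```

```text
19.3 [-76.5 113.7 183. ] F bay [-0.2 -0.4 -0.4] [0.03 0.04 0.02]
```

View pics/w4.png

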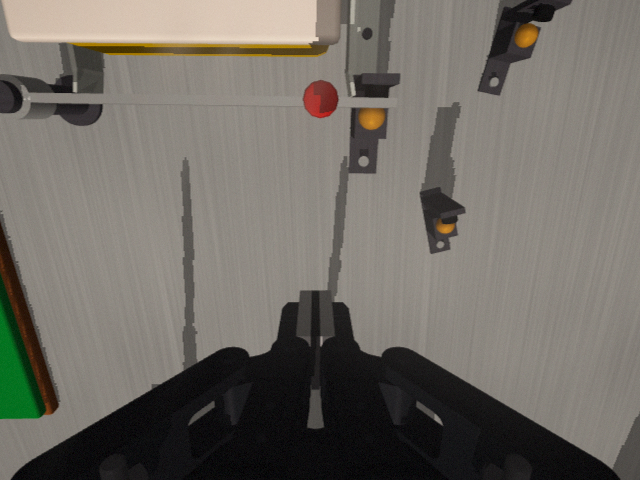

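The bar at row 101 lies between the ball at (372,118) and the stop, shut and parallel to the tub's front edge at row 42. The tub is square and nothing touches the robot.

```bash
python3 -c "
from bench import arm
print(arm.job_done())"
```

```text
the job is handed in; nothing more can be done
None
```

Job handed in at about 19 s: the tub is back against the fence strip and the bar has snapped past the catch onto its buffer, by force readings and the last wrist picture, with contact readings of 15 N or less; the hand-in gave no verdict.

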